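# Shut the slide case by tucking its cover under the lip

### The arm

A 6-joint arm with a two-finger parallel gripper is mounted at the origin on the work surface. World frame = base frame: x ahead of the robot, y to its left, z up, the work surface at z = 0. Lengths are in m, angles in degrees, forces in N, time in s.
With the tool pointing down it reaches from about 0.35 to 0.875 m from the base axis. Payload 4.2 kg.
Tool frame: the origin (TCP) lies midway between the tips of the shut fingers; the grasp point (between the pads) lies 19 mm behind it (r.grasp_offset is the distance from the TCP to the grasp point, in m); z points along the fingers, y is the direction in which the jaws open and shut (so a half turn about z gives the same grasp; the last joint's range is limited). The gripper opens to 87 mm and grips with 3 to 60 N. Pads are 19 mm wide; open, the fingers measure 117 mm over their backs; the gripper's body (75 mm by 190 mm) begins 51 mm behind the grasp point.
Start: joints at [78.071, 22.042, 0.453, 0, -68.411, -14.817], TCP at [0.281, 0.558, 0.223] pointing down, gripper open.
Joint ranges: [-179.83, 179.83], [-69.29, 118.12], [-61.27, 80.66], [-181.25, 117.63], [-171.15, -9.14], [-177.46, 177.46]. Speed limits (degrees/s): [159.86, 159.86, 180, 180, 180, 180].

### API

Orientations are given as a 3x3 rotation matrix whose columns are the frame's x, y, z axes.
In Python, from station import r gives the robot as it stands.
- The arm moves only by the shell command python3 -m crank 'ROWS'. ROWS is JSON, a list of rows, each a list of 3 entries, a list of its own where there are three numbers: the closure, from -1 (fully open) to 1 (shut), so that 0 is half open, then the shift along the tool's x, y, z as a fraction of full scale, then the turn, a rotation vector about the tool's x, y, z as a fraction of full scale. In form: [[fingers, [dx, dy, dz], [wx, wy, wz]], ...]. A call has 1 to 8 rows; each row shifts and turns the commanded pose from where the row before left it, along the tool's axes as they then stand; what a row does not reach is not made up. Full scale, the value 1, is 100 mm for a shift and 45 degrees for a turn. A row lasts 1/10 s, in which the tool goes at most 50 mm and 8.59 degrees, less where a joint would pass 70% of its speed; a pose out of reach is approached as far as the arm can. A call with a number of a shift or a turn outside -1 to 1 is refused whole. A call with a gripper value outside its range is refused whole. The fingers move at their own pace and stop on an object; the grip force is fixed at half the most. Time passes only in rows, so rows that do not move let the fingers close. It gives the time, the measured TCP pose, the force and the opening at its end, in the units of the state.
- r.sense(): the state, without advancing time (a new reading comes with each control period).
- r.capture(name): name is "side" or "top"; returns a dict with "img" (480x640x3 uint8, blue, green, red), "fx", "fy", "cx", "cy" (pixels), "R" (3x3) and "t" (3): a world point X has camera coordinates R X + t. Camera axes: x right, y down, z forward; pixel columns grow to the right and rows downward; lengths in m; the calibration is good to about 2 mm. A picture is of the moment at which its call begins. There is no depth.
- r.finish_job(): hands the job in, once; it reports no verdict.
The state is a dict: "time_s": time; "joints": joint angles; "joint_velocities": joint speeds; "effort": joint torques, N m; "tcp_pos": TCP position; "ee_rot": TCP orientation; "wrist_force": force on the tool from outside, world axes, zero at the start; "moment": the same for the moment, N m; "gripper_width": opening from 0.0 (shut) to 1.0 (fully open).
Only numpy, scipy, OpenCV 4.12 (cv2) and the standard library are available. Lean on these libraries where they do the work, as an engineer would, in place of code of your own. Each camera call takes 0.05 s, during which the arm holds its last target.

### The job

Shut the microscope slide case: with a fingertip, gently push its raised green cover over and down, and while pressing it down push it forward by its white rib until its free edge is tucked fully home beneath the red lip, so that the cover stays shut when you let go. Do not lift, tip or shove the case, and leave the dishes, bottle, jar, carton and forceps around it where they are.

Things in the scene. Friction and masses are not known exactly. Their poses are not given: they have to be found in the camera images.
- case: the loose grey slide case, 150 (x) x 110 (y) mm, about 0.8 kg, rim 34 mm high, with glass slides in it; standing flat on the bench. Origin: centre of its underside; its x axis runs level from the hinge side (x = -75 mm) to the side with the red lip (x = +75 mm), z up
- hinge_line (a point): middle of the cover's hinge line, at the case's x = -62 mm, z = 36 mm; the hinge line runs along the case's y; axes as the case's
- lip (a point): middle of the lower inner edge of the red retaining lip, at the case's x = +55 mm, z = 45 mm. The lip overhangs 12 mm deep towards the hinge, is 110 mm long along y and 5 mm thick (45 to 50 mm above the bench); the shut cover passes beneath it with 5 mm of play; axes as the case's
- cover_edge (a point): middle of the green cover's free edge, 109 mm from the hinge line (plus the forward slide). The cover is a flat plate 96 mm wide, 4 mm thick; shut, its underside is 36 mm and its top 40 mm above the bench. Point half-way through its 4 mm thickness; x points from the hinge to the free edge along the cover, z out of the cover's outer face (the one that is on top when shut)
- rib (a point): middle of the hinge-side face of the white push rib on the cover's outer face, 72 mm from the hinge line (plus the forward slide) and 4 mm above the outer face; the rib is 80 mm long along the case's y, 6 mm thick and stands 8 mm high from the face; axes as cover_edge
- cover_hinge (a joint): angle of the cover in rad: 0 shut (level), grows as it opens, about 1.57 upright, stop at 1.95. A weak spring (about 0.22 N m when shut) and some friction bring it back up to about 1 rad unless its edge is under the lip; 2 to 4 N at the rib hold it down
- cover_slide (a joint): how far the cover has been pushed along itself away from the hinge, in m: 0 to 0.017 (stop). Moves against about 2.5 N of friction and stays where it is left; beyond about 7 mm the edge would strike the lip's top on the way down, so push forward only once the cover is down; 0.017 is fully home
- dish_a: bystander: an open clear culture dish with tan agar, 90 mm across, 15 mm high; origin at the centre of its underside
- dish_b: bystander: an open clear culture dish with brownish agar, 90 mm across, 15 mm high; origin at the centre of its underside
- dropper: bystander: a small amber dropper bottle with black cap, 34 mm across, 75 mm high; origin at the centre of its underside
- stain_jar: bystander: a glass jar with blue lid, 50 mm across, 60 mm high; origin at the centre of its underside
- carton: bystander: a small cardboard carton, 78 x 52 x 22 mm; origin at the centre of its underside
- forceps: bystander: steel forceps lying flat, 121 mm long along their x, 6 mm high; origin at the centre of its underside

How it is judged (in metres and radians):
On the way, in this order (a step that is already met when the one before it is completed fails the run):
1. the cover is folded down with its edge not yet under the lip (value of joint cover_hinge below 0.1 rad and x of cover_edge in the frame of lip below 0.004 m), for 0.05 s.
2. the cover's edge is tucked beneath the lip (x of cover_edge in the frame of case above 0.059 m and z of cover_edge in the frame of case below 0.046 m and value of joint cover_hinge below 0.1 rad), for 0.2 s.
At the end, for the whole second after the job is handed in: The cover is down (hinge below 0.10 rad) with its free edge at least 4 mm in beneath the red lip and below the lip, staying there by itself; the case stands flat and at rest (all of step 2 and velocity of joint cover_hinge below 0.05 rad/s and linear speed of case below 0.01 m/s and angle between case's own z axis and vertical below 0.03 rad); the robot touches nothing.
It fails at once if the case is lifted (8 mm), tipped (0.1 rad) or shoved (over 30 mm) (height (world z) of case above 0.008 m or angle between case's own z axis and vertical above 0.1 rad or distance of case from where it was at the start of the episode above 0.03 m).
It fails at once if the case or its cover is pushed by the fingers with more than 40 N (contact force between the fingers and case above 40 N).
It fails at once if a bystander is lifted or moved by more than 25 mm (distance of any of dish_a, dish_b, dropper, stain_jar, carton, forceps from where it was at the start of the episode above 0.025 m).
It also fails if it takes over 43 s, if anything falls off the work surface, if the arm or the gripper's body presses on something with over 40 N, if the wrist force passes 120 N, or if a joint passes its speed limit or range.

## Working session

There is one attempt and no reset: what is moved stays moved. The work goes in short steps, Python scripts to look and compute and a shell command to move; the robot and the scene stay as the last step left them, time stands still between calls to the robot, and variables do not carry over. Pictures are saved under pics/ and viewed, and the job is handed in when it is done.

```bash
ls; mkdir -p pics; python3 - <<'E'
from station import r
import cv2,numpy as np
s=r.sense()
for k,v in s.items(): print(k,np.round(v,4).tolist())
for n in("side","top"):
    c=r.capture(n); cv2.imwrite(f"pics/{n}0.png",c["img"]); np.savez(f"{n}0.npz",**c)
    print(n,c["fx"],c["fy"],c["cx"],c["cy"],np.round(c["R"],4).tolist(),np.round(c["t"],4).tolist())
E
```

```text
pics
time_s 0.0
joints [78.0722, 22.0911, 0.3802, -0.0305, -68.4131, -14.8155]
joint_velocities [0.0401, 0.1113, -0.0921, 0.0143, 0.0186, 0.0124]
effort [-0.0, -39.0666, 18.7402, 4.22, 0.011, -0.0002]
tcp_pos [0.281, 0.5576, 0.2215]
ee_rot [[0.8929, -0.4502, -0.0009], [-0.4502, -0.8929, -0.002], [0.0001, 0.0022, -1.0]]
wrist_force [-0.0394, 0.4391, 0.4765]
moment [-0.0258, -0.0345, -0.0237]
gripper_width 1.0044
side 493.4856079517342 493.4856079517342 312.221513581041 239.48158089582748 [[-0.8025, -0.5963, -0.0197], [-0.3595, 0.5096, -0.7817], [0.4762, -0.6202, -0.6234]] [0.44, 0.2631, 0.6083]
top 447.06692740194603 447.06692740194603 312.1731617014634 235.81599625395162 [[-0.018, -0.9998, 0.0019], [-0.9855, 0.0174, -0.1686], [0.1685, -0.0049, -0.9857]] [0.0318, 0.5593, 0.8714]
```

View pics/side0.png

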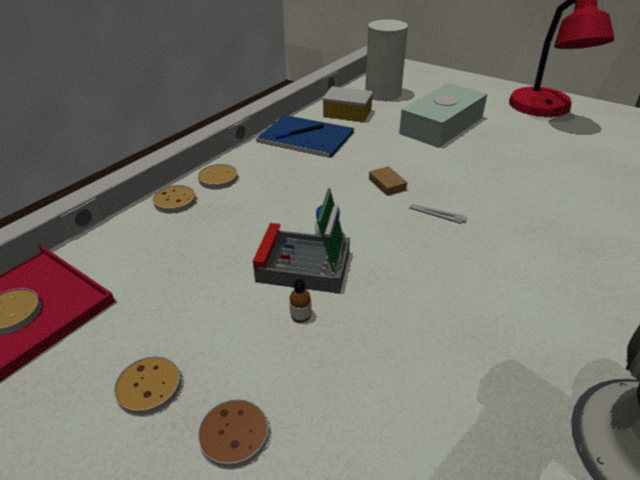

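View pics/top0.png

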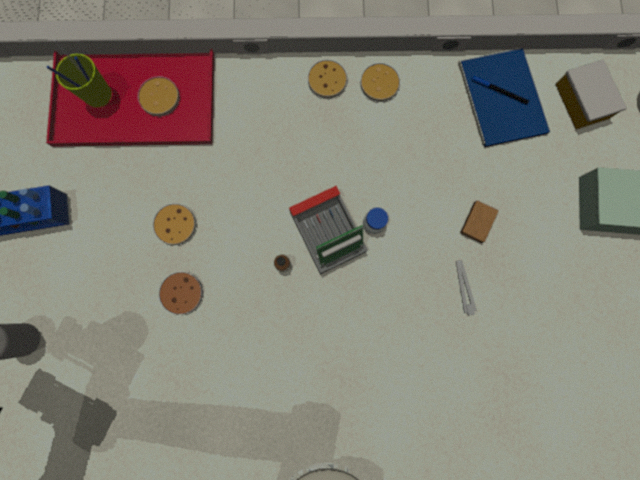

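The side view shows the case near (303,258), with the cover upright at (332,230). The top view has the case at (328,230), the red lip at (315,201), the jar at (376,219) and the dropper at (282,263). I'll zoom in next.

```bash
python3 - <<'E'
import cv2
a=cv2.imread("pics/side0.png")[180:330,235:385]; b=cv2.imread("pics/top0.png")[170:290,265:405]
cv2.imwrite("pics/side0z.png",cv2.resize(a,(600,600),interpolation=cv2.INTER_CUBIC))
cv2.imwrite("pics/top0z.png",cv2.resize(b,(700,600),interpolation=cv2.INTER_CUBIC))
E
```

```text
(no output)
```

View pics/side0z.png

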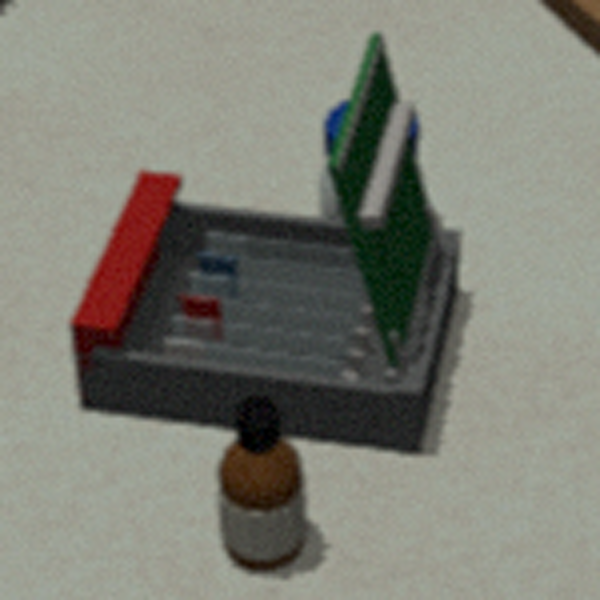

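View pics/top0z.png

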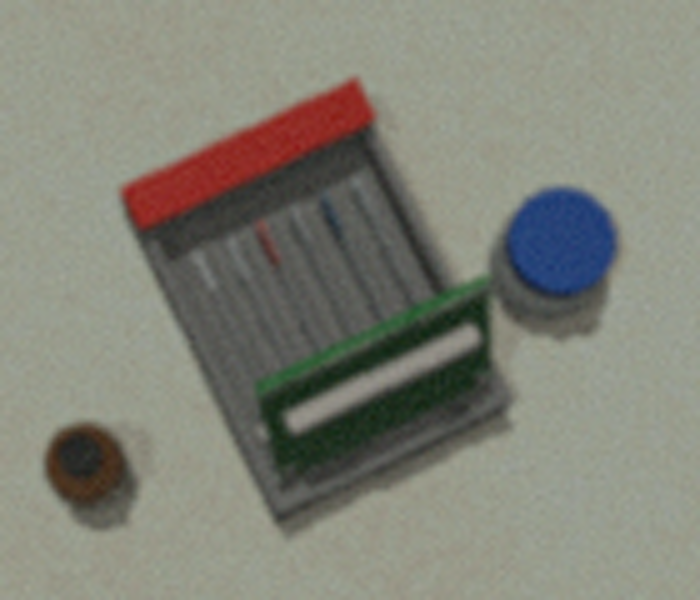

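```bash
cat > h.py <<'E'
import numpy as np
def load(n): return np.load(n+"0.npz")
def proj(c,X):
    p=np.asarray(X)@c["R"].T+c["t"]; return np.c_[c["fx"]*p[:,0]/p[:,2]+c["cx"],c["fy"]*p[:,1]/p[:,2]+c["cy"]]
def unproj(c,uv,z):
    d=c["R"].T@np.array([(uv[0]-c["cx"])/c["fx"],(uv[1]-c["cy"])/c["fy"],1]); o=-c["R"].T@c["t"]
    return o+d*(z-o[2])/d[2]
def case2w(p,x,y,yaw):
    c,s=np.cos(yaw),np.sin(yaw); R=np.array([[c,-s,0],[s,c,0],[0,0,1]]); return np.asarray(p)@R.T+[x,y,0]
def cover(l,y,h,a,s=0): # l along from hinge, h above mid-plane(outer)
    return [-.062+(l+s)*np.cos(a)-h*np.sin(a), y, .038+(l+s)*np.sin(a)+h*np.cos(a)]
E
python3 - <<'E'
from h import *
from scipy.optimize import least_squares
T,S=load("top"),load("side")
# (zoom pt, model pt)  lip outer edge x unknown: param xo
tz=lambda p:np.array(p)/5+[265,170]; sz=lambda p:np.array(p)/4+[235,180]
def model(q):
    x,y,yaw,a,xo=q
    t=[[xo,-.055,.05],[xo,.055,.05],[.055,-.055,.05],[.055,.055,.05],[-.075,-.055,.034],[-.075,.055,.034],cover(.109,-.048,-.002,a),cover(.109,.048,-.002,a)]
    s=[[xo,-.055,.05],[.055,-.055,.05],[xo,.055,.05],[.055,.055,.05],[.075,.055,0],[-.075,.055,0],[-.075,.055,.034],[-.075,-.055,.034],cover(.109,-.048,0,a),cover(.109,.048,0,a),cover(.072,.04,.010,a),cover(.078,-.04,.010,a)]
    return proj(T,case2w(t,x,y,yaw)),proj(S,case2w(s,x,y,yaw))
to=tz([(355,78),(123,190),(375,118),(143,230),(510,402),(283,515),(490,278),(257,385)])
so=sz([(143,173),(181,177),(75,325),(110,330),(84,408),(425,452),(430,388),(460,235),(377,35),(333,165),(372,222),(405,105)])
def f(q):
    a,b=model(q); return np.r_[(a-to).ravel(),(b-so).ravel()]
x0=unproj(T,(328,230),.03)
o=least_squares(f,[x0[0],x0[1],.4,1.5,.075],loss="soft_l1")
print(x0,o.x,np.degrees(o.x[2]),o.cost)
print(np.round(o.fun.reshape(-1,2),1).tolist())
x,y,yaw,a,_=o.x
for nm,p in dict(hinge=[-.062,0,.036],lip=[.055,0,.045],edge=cover(.109,0,0,a),rib=cover(.072,0,.006,a)).items(): print(nm,case2w([p],x,y,yaw).round(4))
print("drop",unproj(T,(282,262),.075),unproj(S,(299,285),.075),"jar",unproj(T,(377,218),.06))
E
```

```text
[ 0.57452313 -0.01175155  0.03      ] [ 0.57511812 -0.01234552  0.44055416  1.3362312   0.07367473] 25.241894119563664 13.242834961267102
[[0.4, -0.2], [-0.6, 0.1], [0.4, -0.4], [-0.7, 0.0], [1.2, -0.7], [-0.8, 0.2], [-0.8, -1.8], [-0.8, -0.4], [0.1, -0.4], [0.4, -0.4], [0.0, 0.2], [2.0, 0.2], [-0.3, 0.9], [-0.4, 0.8], [-1.3, 2.1], [0.4, -0.5], [-0.2, -1.6], [0.1, -0.7], [3.0, 0.4], [1.8, -1.8]]
hinge [[ 0.519  -0.0388  0.036 ]]
lip [[0.6249 0.0111 0.045 ]]
edge [[ 0.542 -0.028  0.144]]
rib [[ 0.5289 -0.0341  0.1094]]
drop [0.50368601 0.08238279 0.075     ] [0.50464892 0.08978423 0.075     ] jar [ 0.59214488 -0.1111298   0.06      ]
```

```bash
cat >> h.py <<'E'
C=(0.5751,-0.0123,0.4406)
def tocase(p):
    d=np.asarray(p)[:2]-C[:2]; c,s=np.cos(C[2]),np.sin(C[2]); return np.array([c*d[0]+s*d[1],-s*d[0]+c*d[1],p[2]])
def st(target=None):
    from station import r
    s=r.sense(); R=np.array(s["ee_rot"]); p=np.array(s["tcp_pos"])
    f=np.array(s["wrist_force"]); c,sn=np.cos(C[2]),np.sin(C[2])
    print("t",round(s["time_s"],2),"tcp",p.round(4),"case",(tocase(p)*1e3).round(1),"F_case",np.round([c*f[0]+sn*f[1],-sn*f[0]+c*f[1],f[2]],2),"g",round(s["gripper_width"],2),"j",np.round(s["joints"],0))
    if target is not None:
        w=case2w([target],*C)[0]; print("target",w.round(4),"shift frac",((R.T@(w-p))/.1).round(3))
    G=np.c_[[-c,-sn,0],[-sn,c,0],[0,0,-1]]
    from scipy.spatial.transform import Rotation as Q
    print("turn frac",(Q.from_matrix(R.T@G).as_rotvec(degrees=True)/45).round(3))
E
python3 -c "
from h import *
st([-.095,0,.215])"
```

```text
t 0.1 tcp [0.281  0.5577 0.2216] case [-22.9 641.  221.6] F_case [-0.8  -0.13 -0.49] g 1.0 j [ 78.  22.   0.  -0. -68. -15.]
target [ 0.4892 -0.0528  0.215 ] shift frac [4.607 4.514 0.075]
turn frac [ 1.000e-03 -3.000e-03  2.844e+00]
```

```bash
python3 -m crank '[[1,[0.2,0.2,0],[0,0,0]],[1,[0.33,0.32,0],[0,0,0]],[1,[0.33,0.32,0],[0,0,0]],[1,[0.33,0.32,0],[0,0,0]],[1,[0.33,0.32,0],[0,0,0]],[1,[0.33,0.32,0],[0,0,0]],[1,[0.33,0.32,0],[0,0,0]],[1,[0.33,0.32,0],[0,0,0]]]'; python3 -c "
from h import *
st([-.095,0,.215])"
```

```text
time_s: 0.9
tcp_pos: [0.3955, 0.2253, 0.2224]
ee_rot: [[0.893, -0.45, -0.0], [-0.45, -0.893, -0.0], [-0.0, 0.0, -1.0]]
wrist_force: [1.5, -0.1, -0.3]
gripper_width: 0.356
t 0.9 tcp [0.3955 0.2253 0.2224] case [-61.1 291.5 222.4] F_case [ 1.27 -0.71 -0.28] g 0.36 j [ 50.   5. -22.  -0. -63.  13.]
target [ 0.4892 -0.0528  0.215 ] shift frac [2.087 2.063 0.074]
turn frac [ 1.000e-03 -0.000e+00  2.845e+00]
```

```bash
python3 -m crank '[[1,[0.33,0.32,0],[0,0,0]],[1,[0.33,0.32,0],[0,0,0]],[1,[0.33,0.32,0],[0,0,0]],[1,[0.33,0.32,0],[0,0,0]],[1,[0.33,0.32,0],[0,0,0]],[1,[0.2,0.2,0],[0,0,0]],[1,[0,0,0],[0,0,0.1]],[1,[0,0,0],[0,0,0.18]]]'; python3 -c "
from h import *
st([-.095,0,.215])"
```

```text
time_s: 1.7
tcp_pos: [0.4795, -0.0179, 0.2219]
ee_rot: [[0.769, -0.64, -0.001], [-0.64, -0.769, -0.0], [-0.001, 0.001, -1.0]]
wrist_force: [-0.1, -0.3, 0.3]
gripper_width: 0.003
t 1.7 tcp [ 0.4795 -0.0179  0.2219] case [-88.8  35.6 221.9] F_case [-0.17 -0.21  0.31] g 0.0 j [ 17.   8. -19.  -0. -63.  33.]
target [ 0.4892 -0.0528  0.215 ] shift frac [0.297 0.206 0.069]
turn frac [ 2.000e-03 -0.000e+00  2.555e+00]
```

```bash
python3 -m crank '[[1,[0.3,0.2,0],[0,0,0]],[1,[0,0,0],[0,0,0.185]],[1,[0,0,0],[0,0,0.185]],[1,[0,0,0],[0,0,0.185]],[1,[0,0,0],[0,0,0.185]],[1,[0,0,0],[0,0,0.185]],[1,[0,0,0],[0,0,0.185]],[1,[0,0,0],[0,0,0.185]]]'; python3 -m crank '[[1,[0,0,0],[0,0,0.185]],[1,[0,0,0],[0,0,0.185]],[1,[0,0,0],[0,0,0.185]],[1,[0,0,0],[0,0,0.185]],[1,[0,0,0],[0,0,0.185]],[1,[0,0,0],[0,0,0.185]],[1,[0,0,0],[0,0,0.14]],[1,[0,0,0],[0,0,0]]]'; python3 -c "
from h import *
st([-.1,0,.085])"
```

```text
time_s: 2.5
tcp_pos: [0.4899, -0.0512, 0.2221]
ee_rot: [[-0.139, -0.99, -0.001], [-0.99, 0.139, 0.0], [0.0, 0.001, -1.0]]
wrist_force: [0.1, -0.0, -0.4]
gripper_width: 0.009
time_s: 3.3
tcp_pos: [0.49, -0.0512, 0.2222]
ee_rot: [[-0.898, -0.441, -0.001], [-0.441, 0.898, 0.0], [0.001, 0.0, -1.0]]
wrist_force: [0.0, -0.6, -0.6]
gripper_width: 0.001
t 3.3 tcp [ 0.49   -0.0512  0.2222] case [-93.6   1.1 222.2] F_case [-0.25 -0.57 -0.61] g 0.0 j [ 13.   9. -18.  -0. -63. -77.]
target [ 0.4847 -0.0549  0.085 ] shift frac [ 0.063 -0.011  1.372]
turn frac [ 0.001 -0.001  0.02 ]
```

```bash
python3 -m crank '[[1,[0.06,0,0.2],[0,0,0.02]],[1,[0,0,0.35],[0,0,0]],[1,[0,0,0.35],[0,0,0]],[1,[0,0,0.27],[0,0,0]],[1,[0,0,0.2],[0,0,0]],[1,[0,0,0],[0,0,0]]]'; python3 - <<'E'
from h import *
st([-.066,0,.08])
from station import r
import cv2
c=r.capture("side"); cv2.imwrite("pics/s1.png",cv2.resize(c["img"][130:330,205:405],(600,600),interpolation=cv2.INTER_CUBIC))
E
```

```text
time_s: 3.9
tcp_pos: [0.4825, -0.0542, 0.0828]
ee_rot: [[-0.904, -0.428, -0.007], [-0.428, 0.904, -0.001], [0.007, 0.002, -1.0]]
wrist_force: [-0.0, -0.9, -0.3]
gripper_width: 0.005
t 3.9 tcp [ 0.4825 -0.0542  0.0828] case [-101.6    1.6   82.8] F_case [-0.38 -0.77 -0.26] g 0.01 j [ 13.  18. -29.  -0. -43. -77.]
target [ 0.5154 -0.0404  0.08  ] shift frac [-0.356 -0.016  0.026]
turn frac [ 0.003 -0.009  0.002]
```

View pics/s1.png

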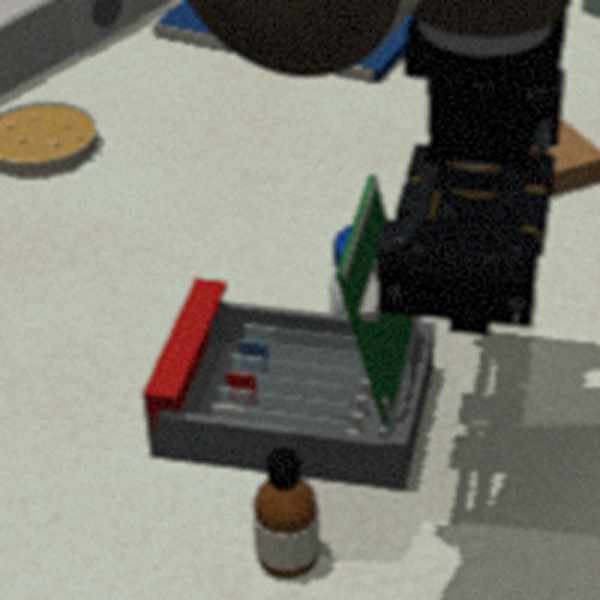

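The gripper is shut and behind the cover, at about (450,330) in the zoom, with the tip clear. Next I'll push slowly forward.

```bash
python3 -m crank '[[1,[-0.1,-0.01,-0.05],[0,0,0]],[1,[-0.1,0,0],[0,0,0]],[1,[-0.08,0,0],[0,0,0]],[1,[-0.05,0,0],[0,0,0]],[1,[-0.05,0,0],[0,0,0]]]'; python3 - <<'E'
from h import *
st([-.05,0,.088])
from station import r
import cv2
c=r.capture("side"); cv2.imwrite("pics/s2.png",cv2.resize(c["img"][130:330,205:405],(600,600),interpolation=cv2.INTER_CUBIC))
c=r.capture("top"); cv2.imwrite("pics/t2.png",cv2.resize(c["img"][170:290,265:405],(700,600),interpolation=cv2.INTER_CUBIC))
E
```

```text
time_s: 4.45
tcp_pos: [0.5199, -0.0384, 0.0907]
ee_rot: [[-0.905, -0.426, -0.001], [-0.426, 0.905, -0.0], [0.001, 0.0, -1.0]]
wrist_force: [-0.9, -1.1, 0.3]
gripper_width: 0.007
t 4.45 tcp [ 0.5199 -0.0384  0.0907] case [-61.   -0.   90.7] F_case [-1.3  -0.57  0.33] g 0.01 j [ 14.  20. -24.  -0. -46. -78.]
target [ 0.5299 -0.0336  0.088 ] shift frac [-0.11   0.     0.027]
turn frac [ 0.    -0.001 -0.   ]
```

View pics/s2.png

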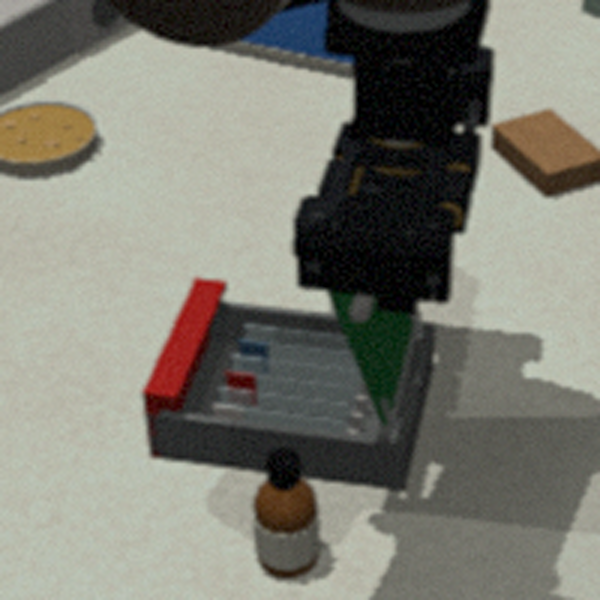

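```bash
python3 -m crank '[[1,[-0.06,0,0.03],[0,0,0]],[1,[-0.06,0,0.02],[0,0,0]],[1,[-0.06,0,0],[0,0,0]],[1,[-0.06,0,0.01],[0,0,0]],[1,[0,0,0],[0,0,0]]]'; python3 - <<'E'
from h import *
st([-.0188,0,.071])
from station import r
import cv2
c=r.capture("side"); cv2.imwrite("pics/s3.png",cv2.resize(c["img"][130:330,205:405],(600,600),interpolation=cv2.INTER_CUBIC))
E
```

```text
time_s: 5.05
tcp_pos: [0.5419, -0.028, 0.0841]
ee_rot: [[-0.904, -0.426, -0.0], [-0.426, 0.904, -0.0], [0.0, 0.0, -1.0]]
wrist_force: [-1.5, -0.2, 0.2]
gripper_width: 0.003
t 5.05 tcp [ 0.5419 -0.028   0.0841] case [-36.7  -0.1  84.1] F_case [-1.44  0.44  0.21] g 0.0 j [ 14.  22. -22.  -0. -46. -79.]
target [ 0.5581 -0.0203  0.071 ] shift frac [-0.179  0.001  0.131]
turn frac [ 0.    -0.001 -0.   ]
```

View pics/s3.png

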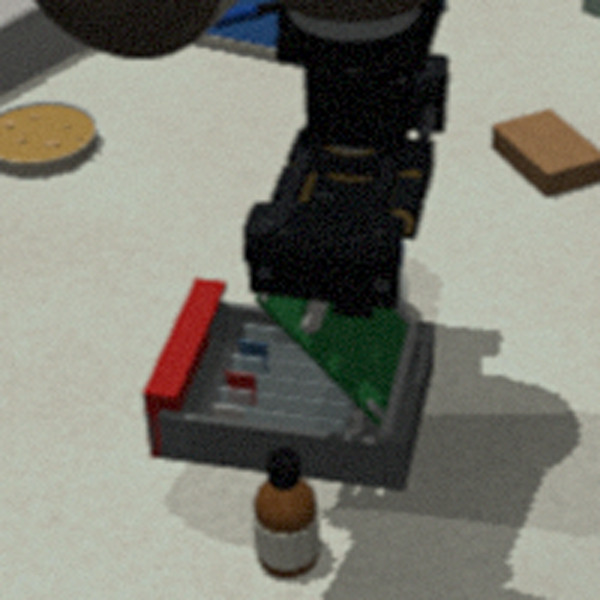

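The cover is folding as planned and is at about 50°. Its near corner is at (262,300), and the rib end at (315,318). I'll continue.

```bash
python3 -m crank '[[1,[-0.06,0,0.04],[0,0,0]],[1,[-0.06,0,0.045],[0,0,0]],[1,[-0.05,0,0.045],[0,0,0]],[1,[0,0,0],[0,0,0]]]'; python3 - <<'E'
from h import *
st([-.011,0,.056])
from station import r
import cv2
c=r.capture("side"); cv2.imwrite("pics/s4.png",cv2.resize(c["img"][130:330,205:405],(600,600),interpolation=cv2.INTER_CUBIC))
E
```

```text
time_s: 5.5
tcp_pos: [0.5575, -0.0208, 0.0708]
ee_rot: [[-0.904, -0.427, 0.0], [-0.427, 0.904, -0.0], [0.0, -0.0, -1.0]]
wrist_force: [-1.1, -0.3, -0.5]
gripper_width: 0.006
t 5.5 tcp [ 0.5575 -0.0208  0.0708] case [-19.5  -0.2  70.8] F_case [-1.1   0.16 -0.46] g 0.01 j [ 15.  25. -20.   0. -45. -79.]
target [ 0.5652 -0.017   0.056 ] shift frac [-0.085  0.002  0.148]
turn frac [-0. -0.  0.]
```

View pics/s4.png

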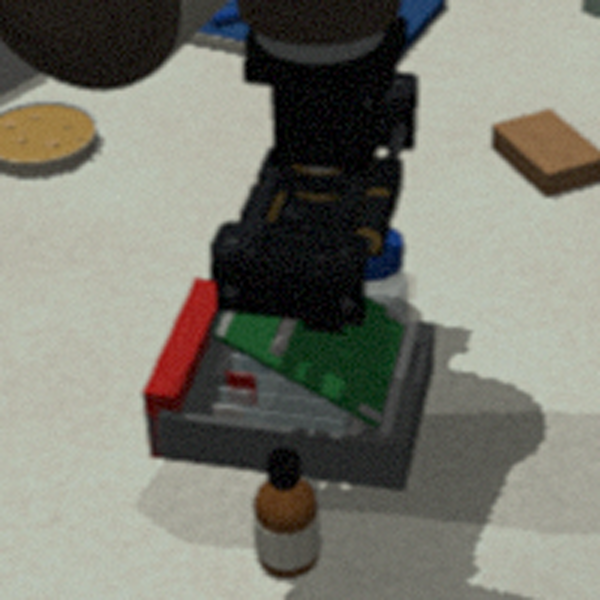

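```bash
cat >> h.py <<'E'
def fit(zpts,off=(205,130),sc=3):
    # zpts: dict key->(zoom px); keys: 'e' edge corner lower/inner at y=+48, 'r' rib end hinge-side outer corner, 'R' rib end at base
    from scipy.optimize import least_squares
    S=load("side")
    M={'e':lambda a,s:cover(.109,.048,-.002,a,s),'E':lambda a,s:cover(.109,.048,.002,a,s),'r':lambda a,s:cover(.072,.04,.010,a,s),'f':lambda a,s:cover(.078,.04,.010,a,s),'R':lambda a,s:cover(.072,.04,.002,a,s)}
    ks=list(zpts); ob=np.array([zpts[k] for k in ks])/sc+off
    o=least_squares(lambda q:(proj(S,case2w([M[k](*q) for k in ks],*C))-ob).ravel(),[.5,0.])
    print("a deg",np.degrees(o.x[0]).round(1),"slide mm",(o.x[1]*1e3).round(1),o.fun.round(1))
E
python3 - <<'E'
from h import *
import cv2
fit({'e':(262,300)}); fit({'e':(218,338)}); 
a=cv2.imread("pics/s4.png")[260:480,140:440]; cv2.imwrite("pics/s4z.png",cv2.resize(a,None,fx=2.6,fy=2.6,interpolation=cv2.INTER_CUBIC))
E
```

```text
a deg 51.7 slide mm -2.7 [-0.  0.]
a deg 30.6 slide mm -1.8 [0. 0.]
```

View pics/s4z.png

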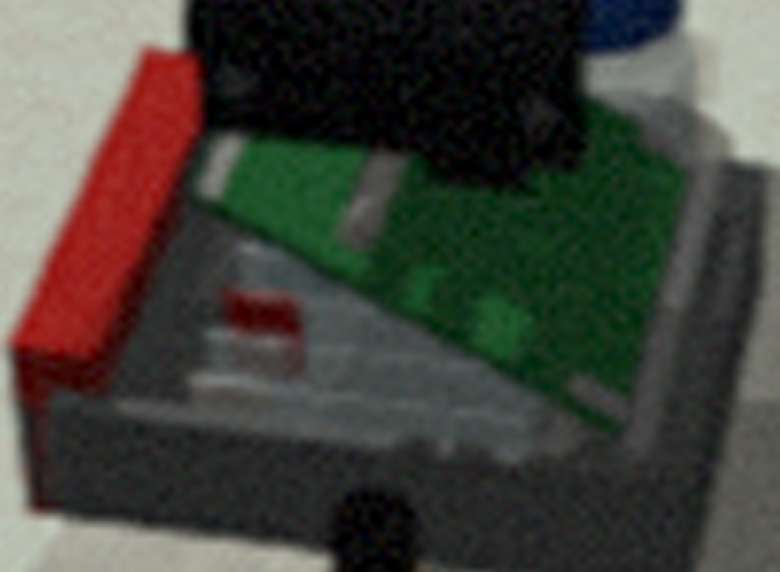

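The fit puts the cover at about 31° with no measurable slide. I'll press it further down.

```bash
python3 -m crank '[[1,[-0.04,0,0.05],[0,0,0]],[1,[-0.03,0,0.05],[0,0,0]],[1,[-0.01,0,0.05],[0,0,0]],[1,[0,0,0],[0,0,0]]]'; python3 - <<'E'
from h import *
st([-.0095,0,.041])
from station import r
import cv2
c=r.capture("side"); cv2.imwrite("pics/s5.png",cv2.resize(c["img"][200:300,240:380],(784,560),interpolation=cv2.INTER_CUBIC))
E
```

```text
time_s: 5.95
tcp_pos: [0.565, -0.0174, 0.0562]
ee_rot: [[-0.904, -0.427, 0.002], [-0.427, 0.904, 0.0], [-0.001, -0.0, -1.0]]
wrist_force: [-0.7, -0.3, 1.1]
gripper_width: 0.007
t 5.95 tcp [ 0.565  -0.0174  0.0562] case [-11.3  -0.2  56.2] F_case [-0.72  0.02  1.09] g 0.01 j [ 15.  26. -20.   0. -44. -79.]
target [ 0.5665 -0.0164  0.041 ] shift frac [-0.018  0.002  0.152]
turn frac [-0.001  0.002  0.   ]
```

View pics/s5.png

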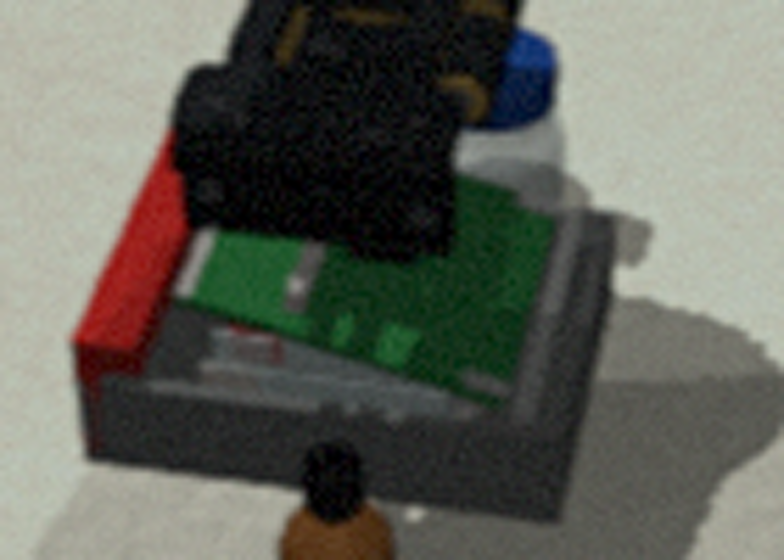

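The cover is at about 15°, with its corner at (178,298) still short of the lip. Next I'll go down to flat, gently.

```bash
python3 -m crank '[[1,[0,0,0.05],[0,0,0]],[1,[0,0,0.05],[0,0,0]],[1,[0,0,0.03],[0,0,0]],[1,[0,0,0.02],[0,0,0]],[1,[0,0,0],[0,0,0]]]'; python3 - <<'E'
from h import *
st([-.0095,0,.040])
from station import r
import cv2
c=r.capture("side"); cv2.imwrite("pics/s6.png",cv2.resize(c["img"][200:300,240:380],(784,560),interpolation=cv2.INTER_CUBIC))
E
```

```text
time_s: 6.5
tcp_pos: [0.565, -0.0174, 0.0417]
ee_rot: [[-0.904, -0.427, 0.002], [-0.427, 0.904, 0.0], [-0.002, -0.001, -1.0]]
wrist_force: [2.7, 0.2, 3.6]
gripper_width: 0.006
t 6.5 tcp [ 0.565  -0.0174  0.0417] case [-11.3  -0.3  41.7] F_case [ 2.56 -0.96  3.55] g 0.01 j [ 15.  27. -21.   0. -42. -79.]
target [ 0.5665 -0.0164  0.04  ] shift frac [-0.018  0.003  0.017]
turn frac [-0.001  0.002  0.   ]
```

View pics/s6.png

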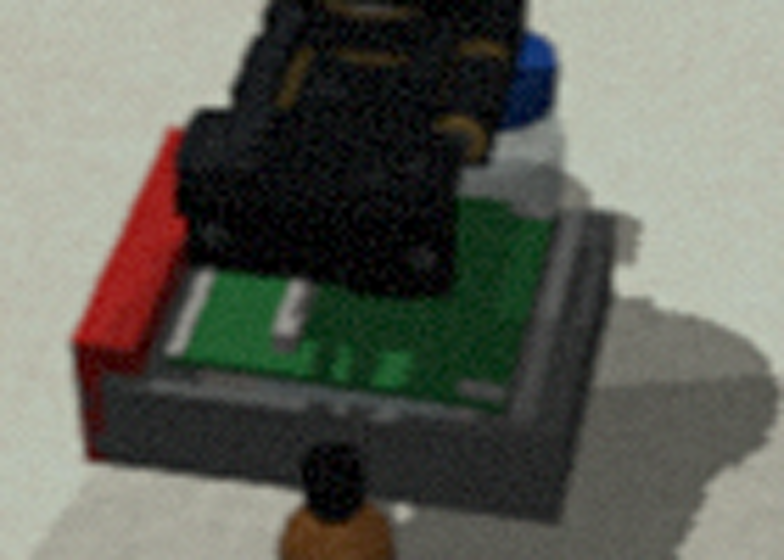

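The cover is almost flat, and its free edge at (160,355) is short of the red lip. I'll press slightly more, then go forward to the rib.

```bash
python3 -m crank '[[1,[0,0,0.015],[0,0,0]],[1,[0,0,0],[0,0,0]]]'; python3 -c "
from h import *
st([-.0095,0,.040])"
```

```text
time_s: 6.75
tcp_pos: [0.5647, -0.0175, 0.0403]
ee_rot: [[-0.904, -0.426, 0.002], [-0.426, 0.904, 0.0], [-0.001, -0.0, -1.0]]
wrist_force: [3.1, 1.7, 4.2]
gripper_width: 0.001
t 6.75 tcp [ 0.5647 -0.0175  0.0403] case [-11.6  -0.3  40.3] F_case [3.48 0.21 4.24] g 0.0 j [ 15.  27. -21.   0. -42. -79.]
target [ 0.5665 -0.0164  0.04  ] shift frac [-0.021  0.003  0.003]
turn frac [-0.001  0.002  0.   ]
```

```bash
python3 -m crank '[[1,[-0.03,0,0.01],[0,0,0]],[1,[-0.03,0,0],[0,0,0]],[1,[-0.03,0,0],[0,0,0]],[1,[-0.03,0,0],[0,0,0]],[1,[0,0,0],[0,0,0]]]'; python3 - <<'E'
from h import *
st([.017,0,.040])
from station import r
import cv2
c=r.capture("side"); cv2.imwrite("pics/s7.png",cv2.resize(c["img"][200:300,240:380],(784,560),interpolation=cv2.INTER_CUBIC))
E
```

```text
time_s: 7.25
tcp_pos: [0.573, -0.0136, 0.0394]
ee_rot: [[-0.905, -0.426, -0.005], [-0.426, 0.905, -0.002], [0.005, 0.0, -1.0]]
wrist_force: [-0.8, -1.2, 10.2]
gripper_width: 0.007
t 7.25 tcp [ 0.573  -0.0136  0.0394] case [-2.4 -0.3 39.4] F_case [-1.24 -0.75 10.2 ] g 0.01 j [ 15.  28. -19.   0. -43. -80.]
target [ 0.5905 -0.005   0.04  ] shift frac [-0.194  0.003 -0.007]
turn frac [ 0.    -0.006 -0.   ]
```

View pics/s7.png

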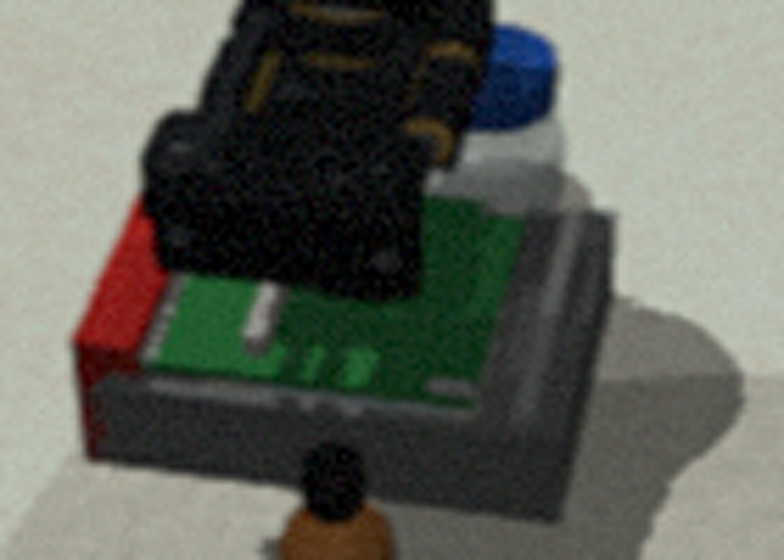

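The cover is flat and already sliding forward: the rib has moved from (290,315) to (262,320), and the edge is reaching the lip. I'll ease the pressure a little and continue.

```bash
python3 -m crank '[[1,[-0.03,0,-0.005],[0,0,0]],[1,[-0.03,0,0],[0,0,0]],[1,[-0.03,0,0],[0,0,0]],[1,[0,0,0],[0,0,0]]]'; python3 - <<'E'
from h import *
st([.017,0,.040])
from station import r
import cv2
c=r.capture("side"); cv2.imwrite("pics/s8.png",cv2.resize(c["img"][200:300,240:380],(784,560),interpolation=cv2.INTER_CUBIC))
E
```

```text
time_s: 7.7
tcp_pos: [0.5804, -0.0101, 0.0394]
ee_rot: [[-0.905, -0.426, -0.007], [-0.426, 0.905, -0.002], [0.007, 0.001, -1.0]]
wrist_force: [-1.5, -1.4, 9.0]
gripper_width: 0.006
t 7.7 tcp [ 0.5804 -0.0101  0.0394] case [ 5.7 -0.2 39.4] F_case [-1.96 -0.57  9.03] g 0.01 j [ 15.  29. -18.   0. -43. -80.]
target [ 0.5905 -0.005   0.04  ] shift frac [-0.113  0.003 -0.006]
turn frac [ 0.001 -0.009 -0.001]
```

View pics/s8.png

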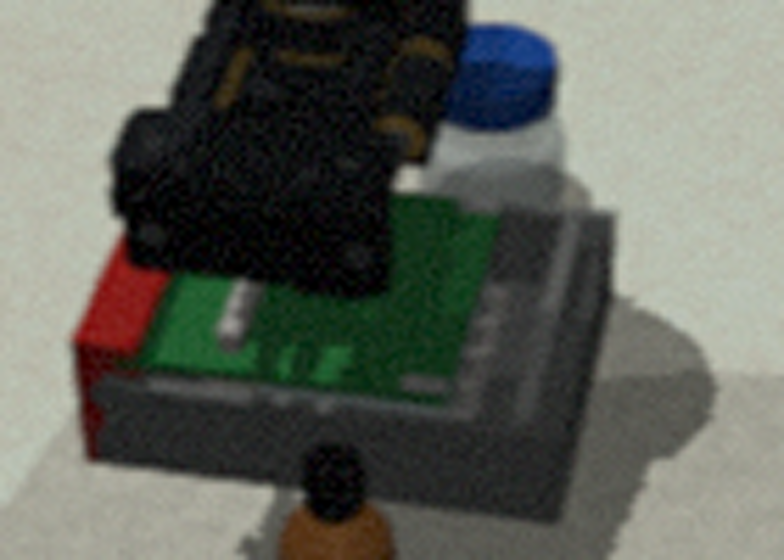

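```bash
python3 -m crank '[[1,[-0.02,0,-0.01],[0,0,0]],[1,[-0.02,0,0],[0,0,0]],[1,[0,0,0],[0,0,0]]]'; python3 - <<'E'
from h import *
st([.017,0,.040])
from station import r
import cv2
c=r.capture("side"); cv2.imwrite("pics/s9.png",cv2.resize(c["img"][200:300,240:380],(784,560),interpolation=cv2.INTER_CUBIC))
E
```

```text
time_s: 8.05
tcp_pos: [0.5821, -0.0089, 0.0395]
ee_rot: [[-0.905, -0.425, -0.011], [-0.425, 0.905, -0.003], [0.011, 0.002, -1.0]]
wrist_force: [-3.0, -3.3, 7.2]
gripper_width: 0.001
t 8.05 tcp [ 0.5821 -0.0089  0.0395] case [ 7.8  0.1 39.5] F_case [-4.09 -1.7   7.19] g 0.0 j [ 15.  29. -18.  -0. -44. -80.]
target [ 0.5905 -0.005   0.04  ] shift frac [-0.092 -0.001 -0.006]
turn frac [ 0.003 -0.014 -0.002]
```

View pics/s9.png

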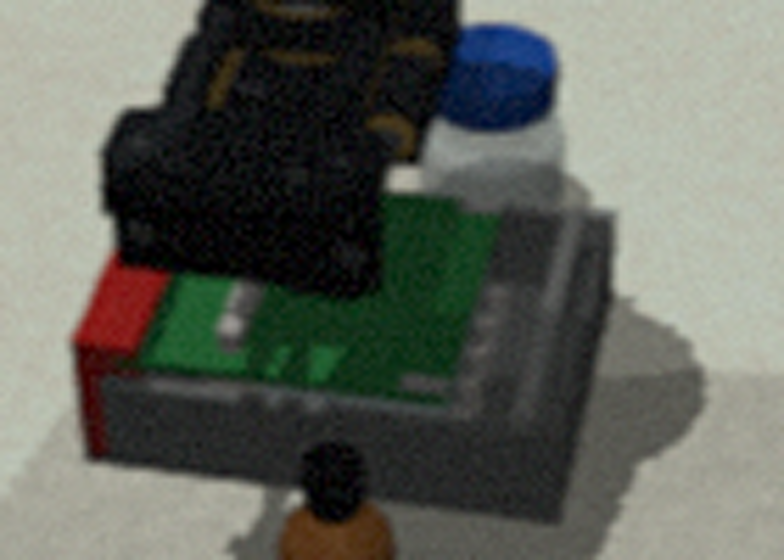

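```bash
python3 - <<'E'
from h import *
import cv2
S=load("side")
for n in("s6","s9"):
    img=cv2.imread(f"pics/{n}.png")
    for s,col in((0,(255,0,255)),(.013,(0,255,255)),(.017,(255,255,255))):
        for p in(cover(.072,.04,.010,0,s),cover(.078,.04,.010,0,s),cover(.0,.048,.002,0,s)):
            u=(proj(S,case2w([p],*C))[0]-[240,200])*5.6; cv2.drawMarker(img,tuple(int(v) for v in u),col,0,12,1)
    cv2.imwrite(f"pics/{n}o.png",img[200:420,60:600])
E
```

```text
(no output)
```

View pics/s9o.png

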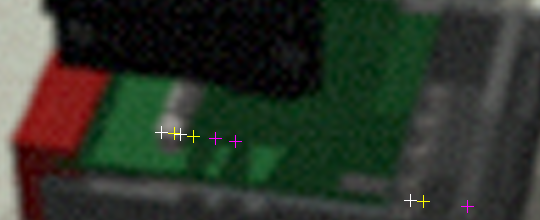

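View pics/s6o.png

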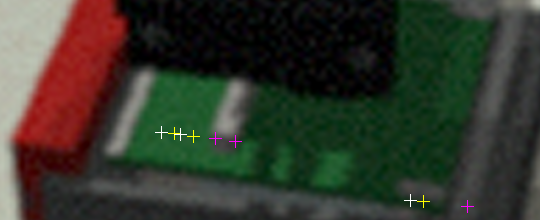

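The overlay puts the slide at about 16–17 mm. I'll confirm it's home by going on to the rib with lighter pressure.

```bash
python3 -m crank '[[1,[-0.02,0,-0.015],[0,0,0]],[1,[-0.02,0,0],[0,0,0]],[1,[-0.02,0,0],[0,0,0]],[1,[0,0,0],[0,0,0]]]'; python3 -c "
from h import *
st([.017,0,.040])"
```

```text
time_s: 8.5
tcp_pos: [0.5896, -0.0052, 0.0408]
ee_rot: [[-0.905, -0.426, -0.006], [-0.426, 0.905, -0.001], [0.006, 0.002, -1.0]]
wrist_force: [-3.3, -2.3, 1.9]
gripper_width: 0.005
t 8.5 tcp [ 0.5896 -0.0052  0.0408] case [16.1  0.3 40.8] F_case [-4.   -0.67  1.95] g 0.01 j [ 15.  30. -17.  -0. -44. -80.]
target [ 0.5905 -0.005   0.04  ] shift frac [-0.009 -0.003  0.008]
turn frac [ 0.002 -0.008 -0.001]
```

```bash
python3 -m crank '[[1,[-0.015,0,0.005],[0,0,0]],[1,[-0.01,0,0],[0,0,0]],[1,[0,0,0],[0,0,0]]]'; python3 - <<'E'
from h import *
st([.017,0,.040])
from station import r
import cv2
c=r.capture("side"); cv2.imwrite("pics/s10.png",cv2.resize(c["img"][200:300,240:380],(784,560),interpolation=cv2.INTER_CUBIC))
E
```

```text
time_s: 8.8
tcp_pos: [0.5912, -0.0043, 0.0402]
ee_rot: [[-0.905, -0.425, -0.007], [-0.425, 0.905, -0.002], [0.007, 0.002, -1.0]]
wrist_force: [-5.9, -2.3, 2.7]
gripper_width: 0.005
t 8.8 tcp [ 0.5912 -0.0043  0.0402] case [18.   0.3 40.2] F_case [-6.36  0.42  2.7 ] g 0.01 j [ 15.  30. -17.  -0. -44. -80.]
target [ 0.5905 -0.005   0.04  ] shift frac [ 0.01  -0.003  0.002]
turn frac [ 0.002 -0.009 -0.002]
```

View pics/s10.png

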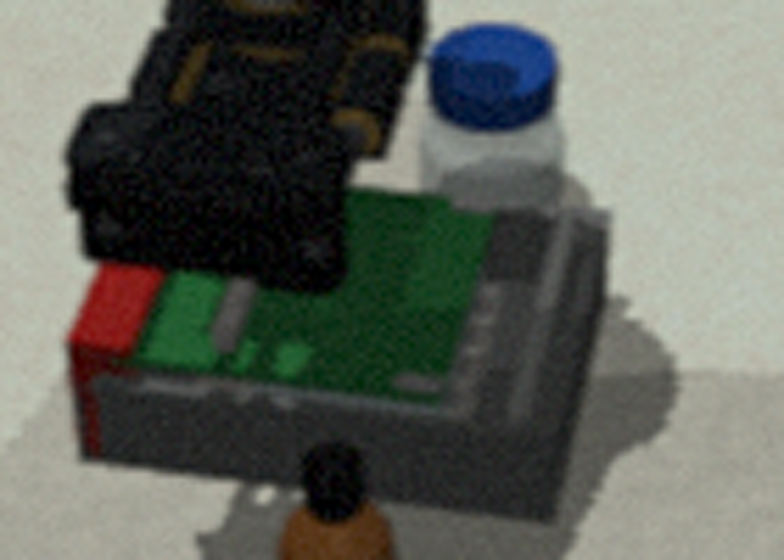

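The case itself has begun to creep, by about 1–2 mm (left edge 78→72), so the cover is against its stop. I'll release: ease back and lift.

```bash
python3 -m crank '[[1,[0.015,0,-0.02],[0,0,0]],[1,[0.02,0,-0.04],[0,0,0]],[1,[0.02,0,-0.15],[0,0,0]],[1,[0,0,-0.3],[0,0,0]],[1,[0.2,0,-0.4],[0,0,0]],[1,[0.3,0,-0.3],[0,0,0]],[1,[0.4,0,0],[0,0,0]],[1,[0,0,0],[0,0,0]]]'; python3 - <<'E'
from h import *
st()
from station import r
import cv2
c=r.capture("side"); cv2.imwrite("pics/s11.png",cv2.resize(c["img"][200:300,240:380],(784,560),interpolation=cv2.INTER_CUBIC))
c=r.capture("top"); cv2.imwrite("pics/t11.png",c["img"])
cv2.imwrite("pics/t11z.png",cv2.resize(c["img"][170:290,265:405],(700,600),interpolation=cv2.INTER_CUBIC))
E
```

```text
time_s: 9.65
tcp_pos: [0.5055, -0.0448, 0.1643]
ee_rot: [[-0.905, -0.425, 0.003], [-0.425, 0.905, 0.002], [-0.004, 0.0, -1.0]]
wrist_force: [-0.0, -0.0, 0.4]
gripper_width: 0.001
t 9.65 tcp [ 0.5055 -0.0448  0.1643] case [-76.8   0.3 164.3] F_case [-0.03  0.01  0.38] g 0.0 j [ 13.  14. -21.  -0. -55. -78.]
turn frac [ 0.     0.005 -0.002]
```

View pics/s11.png

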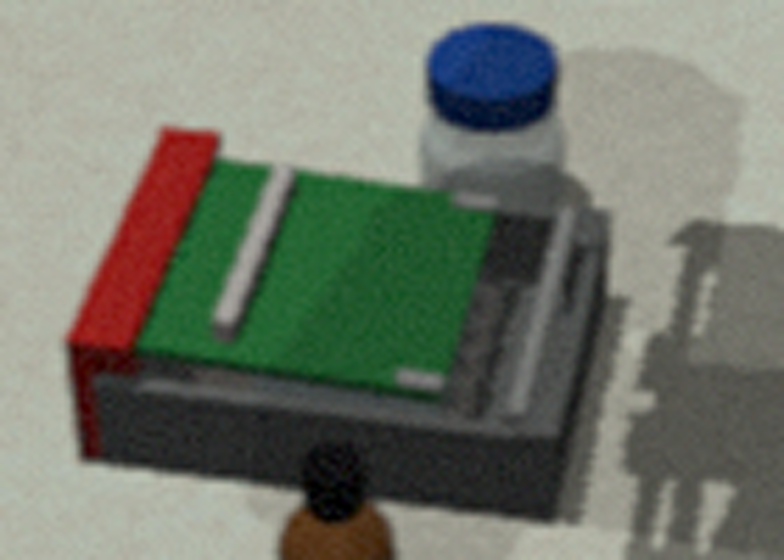

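View pics/t11.png

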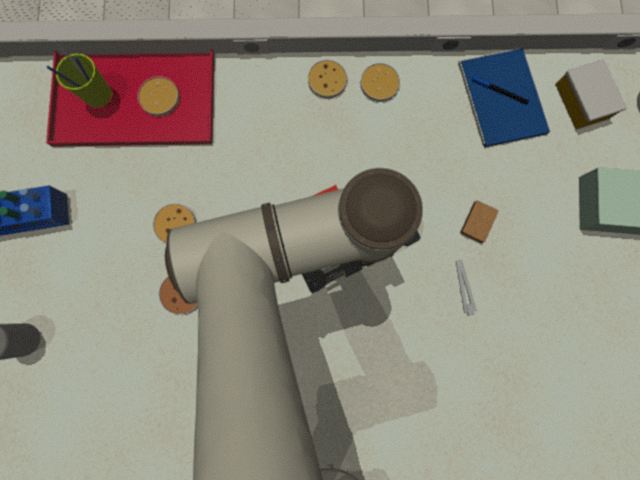

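After release the green cover stays shut. Its edge runs beneath the red lip all along the line from (150,350) to (215,165), and the bystanders look undisturbed. I'll do a settle check and then hand in.

```bash
python3 -m crank '[[1,[0.1,0,-0.3],[0,0,0]],[1,[0,0,0],[0,0,0]],[1,[0,0,0],[0,0,0]],[1,[0,0,0],[0,0,0]],[1,[0,0,0],[0,0,0]]]'; python3 - <<'E'
from h import *
from station import r
import cv2
st()
c=r.capture("side")["img"]; a=cv2.imread("pics/s11.png"); b=cv2.resize(c[200:300,240:380],(784,560),interpolation=cv2.INTER_CUBIC)
cv2.imwrite("pics/s12.png",b)
# slide/angle & case shift via overlays
S=load("side")
for d in (.001,.002,.003):
    pass
o=cv2.phaseCorrelate(np.float32(cv2.cvtColor(a[330:500,60:300],6)),np.float32(cv2.cvtColor(b[330:500,60:300],6))); print("shift since release px(zoom)",o)
s0=cv2.imread("pics/side0.png"); g=lambda i:np.float32(cv2.cvtColor(i[255:284,250:350],6))
print("case vs start px",cv2.phaseCorrelate(g(s0),g(c)), "dropper",cv2.phaseCorrelate(np.float32(cv2.cvtColor(s0[285:330,280:320],6)),np.float32(cv2.cvtColor(c[285:330,280:320],6))))
E
```

```text
time_s: 10.25
tcp_pos: [0.499, -0.0481, 0.1916]
ee_rot: [[-0.905, -0.426, -0.001], [-0.426, 0.905, -0.0], [0.001, 0.0, -1.0]]
wrist_force: [0.1, -0.0, 0.3]
gripper_width: 0.004
t 10.25 tcp [ 0.499  -0.0481  0.1916] case [-84.1   0.  191.6] F_case [ 0.07 -0.03  0.31] g 0.0 j [ 13.  12. -19.  -0. -59. -78.]
turn frac [ 0.001 -0.002 -0.   ]
shift since release px(zoom) ((0.03338712398945631, -0.001309210382160586), 0.552196694833261)
case vs start px ((-1.2279055905681204, 0.0010492775431600876), 0.6397895266215007) dropper ((0.0217570184065643, 0.6461084662550434), 0.931351408958435)
```

```bash
python3 -c "
from station import r
print(r.finish_job())"
```

```text
the job is handed in; nothing more can be done
None
```

The case is shut and the job is handed in after about 10 s on the robot's clock; the hand-in gave no verdict. With the gripper shut, I folded the cover down from behind and pressed it flat. I then pushed it forward until it met its stop, finishing with the fingertip against the white rib.

**Cover:** After I let go, the pictures show it staying down with its free edge beneath the red lip along its whole length. There was no visible movement over the 0.6 s between the last two pictures. An image overlay put the forward slide at about 16–17 mm, but that reading is only good to 1–2 mm. Most of the slide came from the fingertip's friction on the cover, before the fingertip reached the rib.

**Case:** It crept about 1–2 mm during the final push and stayed flat. The largest force I read was about 10 N, and the wrist reads about zero now.

**Bystanders:** The dropper bottle's picture shifted by about 0.6 pixel, roughly 1 mm or less; a shadow or reflection may explain it. The jar, carton and forceps look unmoved. I judged those three by eye only, and the arm partly hid the two dishes in the last top view.

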